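# Run the buffer plugs home along a door-jamb strip

### The arm

A 6-joint arm with a two-finger parallel gripper is mounted at the origin on the work surface. World frame = base frame: x ahead of the robot, y to its left, z up, the work surface at z = 0. Lengths are in mm, angles in rad, forces in N, time in s.
With the tool pointing down it reaches from about 275 to 1000 mm from the base axis. Payload 8.4 kg.
Tool frame: the origin (TCP) lies between the finger pads, 19 mm behind the fingertips; this is the grasp point; z points along the fingers, y is the line along which they close (so a half turn about z gives the same grasp; the last joint's range is limited). The gripper opens to 85 mm and grips with 20 to 120 N. Pads are 22 mm wide; open, the fingers measure 114 mm over their backs; the gripper's body (76 mm by 85 mm) begins 54 mm behind the grasp point. The pads swing forward as they close: fully open they stand 13 mm farther back than shut.
Start: joints at [1.253, 0.353, 1.633, -0, 1.155, -0.002], TCP at [194.109, 594.096, 249.981] pointing down, gripper open.
Joint ranges: [-2.63, 2.63], [-0.92, 2.1], [0.06, 2.66], [-1.3, 4.44], [0, 2.69], [-3.02, 3.02]. Speed limits (rad/s): [2.22, 2.22, 2.79, 3.14, 3.14, 3.14].

### API

Orientations are given as [roll, pitch, yaw] about the fixed x, y, z axes, in that order (R = Rz(yaw) Ry(pitch) Rx(roll)).
In Python, from rig import r, imaging gives the robot as it stands. The module is installed in compiled form; this text tells all that it offers.
- The arm moves only by the tool arm_command, never from a script. Its argument "deltas" is a list of rows, each an object of numbers: "hand": the finger opening in mm, from 0 to 85.4; "tx", "ty", "tz": the shift along the tool's x, y, z in mm; "wx", "wy", "wz": the turn, a rotation vector about the tool's x, y, z in rad. A call has 1 to 8 rows; each row shifts and turns the commanded pose from where the row before left it, along the tool's axes as they then stand; what a row does not reach is not made up. A row lasts 1/8 s, in which the tool goes at most 62.5 mm and 10.7 degrees, less where a joint would pass 70% of its speed; a pose out of reach is approached as far as the arm can. A call with a gripper value outside its range is refused whole. The fingers move at their own pace and stop on an object; "squeeze" is the grip in N (left out, the last holds). Time passes only in rows, so rows that do not move let the fingers close. It gives the time, the measured TCP pose, the force, the opening and the grip force at its end, in the units of the state.
- r.sense(): the state, without advancing time (a new reading comes with each control period).
- imaging.grab_frame(name): name is "side" or "top" or "wrist"; returns a dict with "image" (420x560x3 uint8, red, green, blue), "mtx" (3x3 intrinsics, pixels), "world_to_cam" (4x4, takes a point from world to camera coordinates). Camera axes: x right, y up, looking along -z (the intrinsics and any distortion apply to the point x, -y, -z); pixel columns grow to the right and rows downward; lengths in mm; the calibration is good to about 2 mm. A picture is of the moment at which its call begins. There is no depth.
- r.sign_off(): hands the job in; it is judged then, once.
The state is a dict: "clock": time; "qpos": joint angles; "qvel": joint speeds; "joint_efforts": joint torques, N m; "eef_pos": TCP position; "tcp_rot": TCP orientation; "contact_force": force on the tool from outside, world axes, zero at the start; "wrist_torque": the same for the moment, N m; "opening": opening from 0.0 (shut) to 1.0 (fully open); "grasp_force": force on a finger pad.
Only numpy, scipy, OpenCV 4.12 (cv2) and the standard library are available. Lean on these libraries where they do the work, as an engineer would, in place of code of your own. Each camera call takes 0.05 s, during which the arm holds its last target. There are 200 camera calls.

### The job

On the locksmith's bench, run the closed fingertips once along the row of five black buffer plugs in the door-jamb strip, starting at the end by the red stop, and press each plug gently and fully home in turn. Keep the fingertips low over the row until the last plug is home. Do not lift or shove the jamb, and leave the padlock, lock cylinder, oil bottle and screwdriver alone.

Things in the scene. Friction and masses are not known exactly. Their poses are not given: they have to be found in the camera images.
- jamb: loose wooden door-jamb offcut lying flat on the bench, 60 mm wide (its x), 300 mm long (its y), with a bright metal strip along the middle of its top; about 0.5 kg; origin under its centre, at bench height; z up; the strip's upper face is 31 mm above the origin. Five black domed buffer plugs stand in a row along the strip, at y = -100, -50, 0, +50, +100 mm (plug 0 to plug 4), x = 0
- stop_red: red painted block fixed to the bench against one end of the jamb (with 3 mm gap), 50 x 30 x 26 mm; origin under its centre, 168 mm from the jamb's; it can be at either end (y = -168 or +168 mm in the jamb's frame)
- stop_blue: the same block in blue, fixed at the other end (it keeps the jamb from sliding lengthwise)
- cap0 (a joint): how far plug 0 is pushed in, m: 0 = dome's underside 4 mm above the strip, 0.004 = fully home (dome resting on the strip); starts between 0 and 0.0005; stiff fit: it moves under about 3 N from above and stays where it is pushed
- cap0_top (a point): top of plug 0's black dome (28 mm across, 6 mm high, its flanks sloping about 30 degrees up to a flat 6 mm top); 41 mm above the bench when fully out, 37 mm when fully home. A fingertip sliding along the row a little over 37 mm above the bench rides up the flank and pushes the plug down
- cap1 (a joint): how far plug 1 is pushed in, m: 0 = dome's underside 4 mm above the strip, 0.004 = fully home (dome resting on the strip); starts between 0 and 0.0005; stiff fit: it moves under about 3 N from above and stays where it is pushed
- cap1_top (a point): top of plug 1's black dome (28 mm across, 6 mm high, its flanks sloping about 30 degrees up to a flat 6 mm top); 41 mm above the bench when fully out, 37 mm when fully home. A fingertip sliding along the row a little over 37 mm above the bench rides up the flank and pushes the plug down
- cap2 (a joint): how far plug 2 is pushed in, m: 0 = dome's underside 4 mm above the strip, 0.004 = fully home (dome resting on the strip); starts between 0 and 0.0005; stiff fit: it moves under about 3 N from above and stays where it is pushed
- cap2_top (a point): top of plug 2's black dome (28 mm across, 6 mm high, its flanks sloping about 30 degrees up to a flat 6 mm top); 41 mm above the bench when fully out, 37 mm when fully home. A fingertip sliding along the row a little over 37 mm above the bench rides up the flank and pushes the plug down
- cap3 (a joint): how far plug 3 is pushed in, m: 0 = dome's underside 4 mm above the strip, 0.004 = fully home (dome resting on the strip); starts between 0 and 0.0005; stiff fit: it moves under about 3 N from above and stays where it is pushed
- cap3_top (a point): top of plug 3's black dome (28 mm across, 6 mm high, its flanks sloping about 30 degrees up to a flat 6 mm top); 41 mm above the bench when fully out, 37 mm when fully home. A fingertip sliding along the row a little over 37 mm above the bench rides up the flank and pushes the plug down
- cap4 (a joint): how far plug 4 is pushed in, m: 0 = dome's underside 4 mm above the strip, 0.004 = fully home (dome resting on the strip); starts between 0 and 0.0005; stiff fit: it moves under about 3 N from above and stays where it is pushed
- cap4_top (a point): top of plug 4's black dome (28 mm across, 6 mm high, its flanks sloping about 30 degrees up to a flat 6 mm top); 41 mm above the bench when fully out, 37 mm when fully home. A fingertip sliding along the row a little over 37 mm above the bench rides up the flank and pushes the plug down
- padlock: brass padlock, standing, 22 x 45 x 38 mm body with a steel shackle to 64 mm height; origin under its centre; leave alone
- cylinder: steel lock cylinder standing on its 38 mm flange, 32 mm high; origin under its centre; leave alone
- oil: amber oil bottle with red cap, 36 mm across, 85 mm high; origin under its centre; leave alone
- driver: screwdriver with yellow handle lying on the bench, 190 mm long, about 30 mm high at most; origin under the middle of its length; leave alone
Not all that is in view belongs to the job. Of the things like the stop_red, leave any that is orange, purple or turquoise; of the rest the smaller one is meant.

How it is judged (in metres and radians):
On the way, in this order (a step that is already met when the one before it is completed fails the run):
1. the plug nearest the red stop is fully home (((y of stop_red in the frame of jamb below 0 m and value of joint cap0 above 0.0025 m) or (y of stop_red in the frame of jamb above 0 m and value of joint cap4 above 0.0025 m))), for 0.1 s.
2. the plug second from the red stop is fully home (((y of stop_red in the frame of jamb below 0 m and value of joint cap1 above 0.0025 m) or (y of stop_red in the frame of jamb above 0 m and value of joint cap3 above 0.0025 m))), for 0.1 s.
3. the plug in the middle is fully home (((y of stop_red in the frame of jamb below 0 m and value of joint cap2 above 0.0025 m) or (y of stop_red in the frame of jamb above 0 m and value of joint cap2 above 0.0025 m))), for 0.1 s.
4. the plug fourth from the red stop is fully home (((y of stop_red in the frame of jamb below 0 m and value of joint cap3 above 0.0025 m) or (y of stop_red in the frame of jamb above 0 m and value of joint cap1 above 0.0025 m))), for 0.1 s.
5. the plug farthest from the red stop is fully home (((y of stop_red in the frame of jamb below 0 m and value of joint cap4 above 0.0025 m) or (y of stop_red in the frame of jamb above 0 m and value of joint cap0 above 0.0025 m))), for 0.1 s.
At the end, for the whole second after the job is handed in: All five plugs are within 1.5 mm of fully home, the jamb lies flat, at rest and within 15 mm of where it was, and the bystanders are within 15 mm of where they were (value of joint each of cap0, cap1, cap2, cap3, cap4 above 0.0025 m and distance of each of jamb, padlock, cylinder, oil, driver from where it was at the start of the episode below 0.015 m and angle between jamb's own z axis and vertical below 0.05 rad and linear speed of jamb below 0.01 m/s); the robot touches nothing.
It fails at once if the fingertips leave the row (TCP more than 110 mm above the bench or 60 mm to the side of the row) after the first plug is home and before the last is (value of joint any of cap0, cap1, cap2, cap3, cap4 above 0.0025 m and (not (value of joint cap0 above 0.0025 m) or not (value of joint cap1 above 0.0025 m) or not (value of joint cap2 above 0.0025 m) or not (value of joint cap3 above 0.0025 m) or not (value of joint cap4 above 0.0025 m)) and (z of the grasp point in the frame of jamb above 0.11 m or x of the grasp point in the frame of jamb above 0.06 m or x of the grasp point in the frame of jamb below -0.06 m)).
It fails at once if the fingers press harder than 40 N on the jamb or its plugs (contact force between the fingers and jamb above 40 N).
It fails at once if the jamb is lifted more than 8 mm or shoved more than 15 mm (height (world z) of jamb above 0.008 m or distance of jamb from where it was at the start of the episode above 0.015 m).
It fails at once if the padlock, lock cylinder, oil bottle or screwdriver is moved more than 15 mm (distance of any of padlock, cylinder, oil, driver from where it was at the start of the episode above 0.015 m).
It also fails if it takes over 45 s, if anything falls off the work surface, if the arm or the gripper's body presses on something with over 40 N, if the wrist force passes 120 N, or if a joint passes its speed limit or range.

## Working session

There is one attempt and no reset: what is moved stays moved. The work goes in short steps, Python scripts to look and compute and a tool call to move; the robot and the scene stay as the last step left them, time stands still between calls to the robot, and variables do not carry over. Pictures are saved under pics/ and viewed, at most 10 in all, crops included, and the job is handed in when it is done.

Besides the shell and the picture viewer there is one more tool, called after "Emit:" by a JSON object that holds its "fn" and its "kwargs". arm_command: Moves the arm, as the interface text tells. Its arguments: {"type":"object","properties":{"deltas":{"type":"array"},"squeeze":{"type":"number"}},"required":["deltas"]}

```bash
mkdir -p pics; cat > h.py <<'E'
import numpy as np, cv2
from rig import r, imaging
def ray(f,u,v,z):
    M=np.array(f["world_to_cam"]);K=np.array(f["mtx"]);R=M[:3,:3];t=M[:3,3]
    d=np.linalg.solve(K,[u,v,1.]);d=R.T@(d*[1,-1,-1]);c=-R.T@t
    return c+d*(z-c[2])/d[2]
E
python3 - <<'E'
from h import *
ims=[]
for n in("top","side"):
    f=imaging.grab_frame(n);cv2.imwrite(f"pics/{n}.png",f["image"][:,:,::-1]);np.savez(n,**f)
    print(f["mtx"],f["world_to_cam"],[k for k in f])
s=r.sense();print(s)
E
```

```text
[[433.52273184   0.         282.49841116]
 [  0.         433.52273184 207.65939855]
 [  0.           0.           1.        ]] [[ 1.08843213e-02 -9.99695531e-01  2.21444545e-02  4.26715225e+01]
 [ 9.92442607e-01  1.35070043e-02  1.21964066e-01 -5.43078644e+02]
 [-1.22226037e-01  2.06496041e-02  9.92287453e-01 -7.38038734e+02]
 [ 0.00000000e+00  0.00000000e+00  0.00000000e+00  1.00000000e+00]] ['image', 'mtx', 'world_to_cam']
[[403.47668472   0.         283.46865299]
 [  0.         403.47668472 211.14840568]
 [  0.           0.           1.        ]] [[-9.90503338e-01 -1.37478379e-01 -1.68331128e-03  5.49018964e+02]
 [ 9.09988786e-02 -6.64707702e-01  7.41540879e-01 -4.40616988e+01]
 [-1.03064748e-01  7.34345536e-01  6.70905575e-01 -8.41140139e+02]
 [ 0.00000000e+00  0.00000000e+00  0.00000000e+00  1.00000000e+00]] ['image', 'mtx', 'world_to_cam']
{'clock': 0.1, 'qpos': array([ 1.25258474e+00,  3.53573389e-01,  1.63407249e+00,  3.52484804e-06,
        1.15521301e+00, -2.42044065e-03]), 'qvel': array([-0.00065414, -0.00139323, -0.00216797, -0.0014352 ,  0.00127803,
       -0.00094674]), 'joint_efforts': array([-6.98411768e-04, -6.06355262e+01, -3.42817318e+01, -3.76229241e-05,
        3.99071228e-03,  1.77202014e-05]), 'eef_pos': array([193.98653107, 593.6961051 , 249.33473385]), 'tcp_rot': array([-3.14032643e+00, -6.28785637e-06,  2.82580008e+00]), 'contact_force': array([-0.77349745, -1.05136987,  0.61578245]), 'wrist_torque': array([-0.02227244, -0.00728669,  0.02186721]), 'grasp_force': 0.0, 'opening': 0.9997841930781632}
```

View pics/top.png

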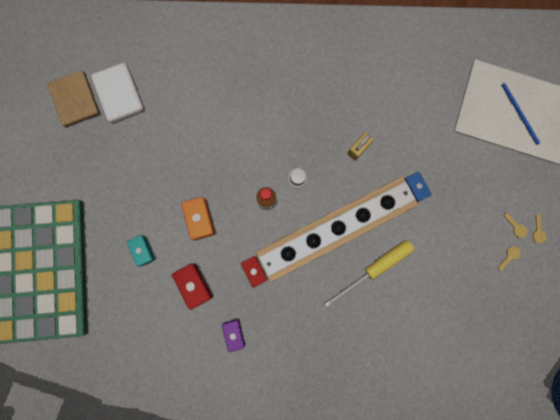

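View pics/side.png

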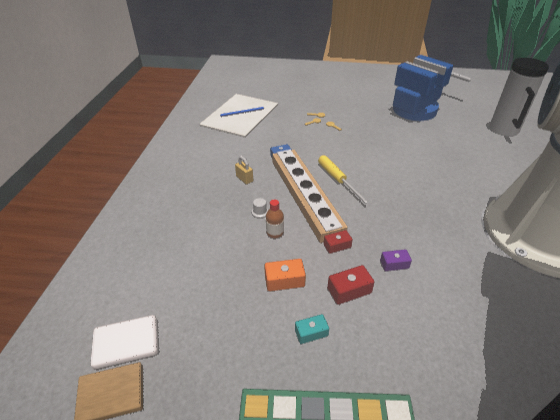

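Top view: the candidates for the red stop are the small red at (254,271), large red (191,286), orange (197,217), turquoise (140,250) and purple (233,335). I choose the small red one, which touches the jamb's left end. The plugs run from (288,254) to (388,202). Blue stop is at (419,186), oil (266,197), cylinder (298,177), padlock (360,146) and driver (370,272).

```bash
python3 - <<'E'
from h import *
P={}
for n in("top","side"):
    f=dict(np.load(n+".npz"));im=f["image"]
    g=im.max(2)
    m=(g<60).astype(np.uint8)
    c,_=cv2.findContours(m,cv2.RETR_EXTERNAL,cv2.CHAIN_APPROX_NONE)
    L=[]
    for k in c:
        a=cv2.contourArea(k)
        if 40<a<400:
            (u,v),_,_=cv2.fitEllipse(k);p=ray(f,u,v,37)
            L.append((round(u,1),round(v,1),a,p.round(1)))
    print(n);[print(*l) for l in L]
    hsv=cv2.cvtColor(im,cv2.COLOR_RGB2HSV)
    mr=(((hsv[...,0]<6)|(hsv[...,0]>174))&(hsv[...,1]>150)&(hsv[...,2]>70)).astype(np.uint8)
    for k in cv2.findContours(mr,0,1)[0]:
        if cv2.contourArea(k)>60:
            (u,v),w,a=cv2.minAreaRect(k);print("red",u,v,w,ray(f,u,v,26).round(1))
f=dict(np.load("top.npz"))
cv2.imwrite("pics/crop.png",cv2.resize(f["image"][160:320,170:440,::-1],None,fx=2.9,fy=2.9,interpolation=2))
E
```

```text
top
555.4 390.9 268.0 [ 233.9 -419.    37. ]
203.1 279.9 42.5 [414.5 185.1  37. ]
287.9 253.3 120.0 [461.8  39.1  37. ]
313.1 240.4 119.5 [484.8  -4.9  37. ]
338.0 227.6 120.5 [507.9 -48.9  37. ]
362.7 214.8 121.0 [531.2 -92.9  37. ]
83.5 273.0 391.0 [424.2 390.2  37. ]
387.1 201.9 118.5 [ 554.9 -136.8   37. ]
red 190.90005493164062 285.800048828125 (39.80200958251953, 24.149534225463867) [403.7 207.7  26. ]
red 253.90000915527344 271.3000183105469 (26.385601043701172, 15.652474403381348) [429.9  98.3  26. ]
red 265.0 193.5 (11.0, 10.0) [568.6  80.9  26. ]
side
550.0 410.4 351.0 [139.  395.4  37. ]
554.2 143.5 45.5 [ -98.3 -296.9   37. ]
523.1 106.7 182.0 [ -78.6 -491.    37. ]
red 351.2963562011719 278.42987060546875 (19.305707931518555, 38.61141586303711) [404.6 198.6  26. ]
```

View pics/crop.png

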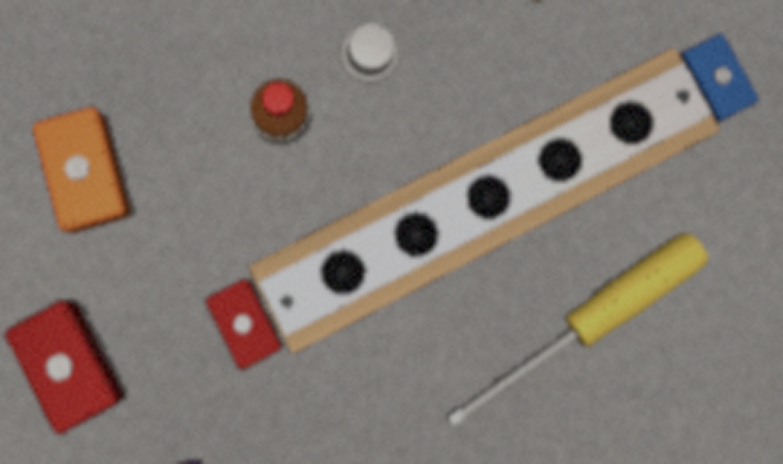

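The crop confirms it: the small red block sits against the jamb's left end at crop (242,324), and the larger red one at (58,367) stands loose. The plugs run from crop (343,271) to (632,122). I'll turn and close the fingers, then travel.

Emit:
{"fn": "arm_command", "kwargs": {"deltas": [{"hand": 0, "wz": 0.1536}, {"hand": 0, "wz": 0.1536}, {"hand": 0, "wz": 0.1536}, {"hand": 0, "wz": 0.1536}, {"hand": 0, "wz": 0.1536}, {"hand": 0, "tx": -45, "ty": -2}, {"hand": 0, "tx": -45, "ty": -2}, {"hand": 0, "tx": -45, "ty": -2}], "squeeze": 20}}

```text
schema error: expected keys hand, tx, ty, tz, wx, wy, wz
```

Emit:
{"fn": "arm_command", "kwargs": {"deltas": [{"tx": -45, "ty": -2}, {"tx": -45, "ty": -2}, {"tx": -45, "ty": -2}, {"tx": -45, "ty": -2}, {"tx": -45, "ty": -2}, {"tx": -45, "ty": -2}, {"tx": -45, "ty": -2}, {"tx": -45, "ty": -2}]}}

```text
schema error: expected keys hand, tx, ty, tz, wx, wy, wz
```

Emit:
{"fn": "arm_command", "kwargs": {"deltas": [{"tx": -45}, {"tx": -44}, {"tz": 40}, {"tz": 40}, {"tz": 40}, {"tz": 30}, {}, {}]}}

```text
schema error: expected keys hand, tx, ty, tz, wx, wy, wz
```

All keys are required in each row.

Emit:
{"fn": "arm_command", "kwargs": {"deltas": [{"hand": 0, "tx": 0, "ty": 0, "tz": 0, "wx": 0, "wy": 0, "wz": 0.1536}, {"hand": 0, "tx": 0, "ty": 0, "tz": 0, "wx": 0, "wy": 0, "wz": 0.1536}, {"hand": 0, "tx": 0, "ty": 0, "tz": 0, "wx": 0, "wy": 0, "wz": 0.1536}, {"hand": 0, "tx": 0, "ty": 0, "tz": 0, "wx": 0, "wy": 0, "wz": 0.1536}, {"hand": 0, "tx": 0, "ty": 0, "tz": 0, "wx": 0, "wy": 0, "wz": 0.1536}, {"hand": 0, "tx": -45, "ty": -2, "tz": 0, "wx": 0, "wy": 0, "wz": 0}, {"hand": 0, "tx": -45, "ty": -2, "tz": 0, "wx": 0, "wy": 0, "wz": 0}, {"hand": 0, "tx": -45, "ty": -2, "tz": 0, "wx": 0, "wy": 0, "wz": 0}], "squeeze": 20}}

```text
clock: 1.1
eef_pos: [252.2, 470.5, 249.6]
tcp_rot: [-3.141, 0.0, 2.058]
contact_force: [-0.1, 0.3, 0.6]
opening: -0.001
grasp_force: 0.0
```

Emit:
{"fn": "arm_command", "kwargs": {"deltas": [{"hand": 0, "tx": -45, "ty": -2, "tz": 0, "wx": 0, "wy": 0, "wz": 0}, {"hand": 0, "tx": -45, "ty": -2, "tz": 0, "wx": 0, "wy": 0, "wz": 0}, {"hand": 0, "tx": -45, "ty": -2, "tz": 0, "wx": 0, "wy": 0, "wz": 0}, {"hand": 0, "tx": -45, "ty": -2, "tz": 0, "wx": 0, "wy": 0, "wz": 0}, {"hand": 0, "tx": -45, "ty": -2, "tz": 0, "wx": 0, "wy": 0, "wz": 0}, {"hand": 0, "tx": -45, "ty": -2, "tz": 0, "wx": 0, "wy": 0, "wz": 0}, {"hand": 0, "tx": -45, "ty": -2, "tz": 0, "wx": 0, "wy": 0, "wz": 0}, {"hand": 0, "tx": 0, "ty": 0, "tz": 0, "wx": 0, "wy": 0, "wz": 0}]}}

```text
clock: 2.1
eef_pos: [387.7, 184.9, 249.8]
tcp_rot: [-3.141, 0.0, 2.054]
contact_force: [-0.2, 0.1, -0.6]
opening: -0.0
grasp_force: 0.0
```

Emit:
{"fn": "arm_command", "kwargs": {"deltas": [{"hand": 0, "tx": -44, "ty": -1, "tz": 0, "wx": 0, "wy": 0, "wz": 0}, {"hand": 0, "tx": -44, "ty": -1, "tz": 0, "wx": 0, "wy": 0, "wz": 0}, {"hand": 0, "tx": -44, "ty": 0, "tz": 0, "wx": 0, "wy": 0, "wz": 0}, {"hand": 0, "tx": 0, "ty": 0, "tz": 40, "wx": 0, "wy": 0, "wz": 0}, {"hand": 0, "tx": 0, "ty": 0, "tz": 40, "wx": 0, "wy": 0, "wz": 0}, {"hand": 0, "tx": 0, "ty": 0, "tz": 40, "wx": 0, "wy": 0, "wz": 0}, {"hand": 0, "tx": 0, "ty": 0, "tz": 50, "wx": 0, "wy": 0, "wz": 0}, {"hand": 0, "tx": 0, "ty": 0, "tz": 0, "wx": 0, "wy": 0, "wz": 0}]}}

```text
clock: 3.1
eef_pos: [444.1, 69.7, 77.4]
tcp_rot: [-3.135, -0.003, 2.058]
contact_force: [-0.6, -0.7, 0.6]
opening: -0.002
grasp_force: 0.0
```

```bash
python3 - <<'E'
from h import *
s=r.sense();print(s["eef_pos"],s["tcp_rot"],s["contact_force"])
ims=[]
f=imaging.grab_frame("side");a=f["image"][120:300,200:420,::-1]
cv2.imwrite("pics/s2.png",cv2.resize(a,None,fx=3.2,fy=3.2,interpolation=2))
E
```

```text
[444.14144345  69.73447275  77.35489412] [-3.13460613e+00 -2.61141774e-03  2.05834882e+00] [-0.64720241 -0.67722919  0.64212227]
```

View pics/s2.png

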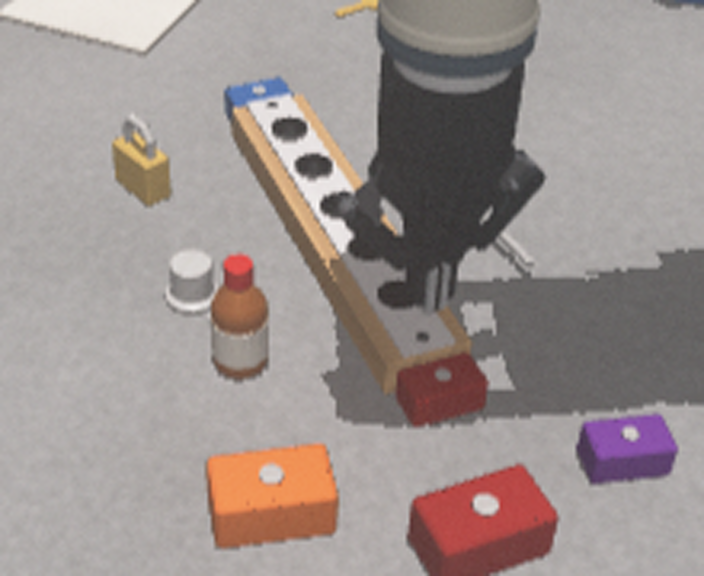

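Fingers are closed over the strip by the red stop (fingertips at crop ~(440,300)), short of the first plug (400,292), with bystanders clear. Lowering, staying short of plug 0.

Emit:
{"fn": "arm_command", "kwargs": {"deltas": [{"hand": 0, "tx": 0, "ty": 1, "tz": 10, "wx": 0, "wy": 0, "wz": 0}, {"hand": 0, "tx": 0, "ty": 0, "tz": 8, "wx": 0, "wy": 0, "wz": 0}, {"hand": 0, "tx": 0, "ty": 0, "tz": 0, "wx": 0, "wy": 0, "wz": 0}, {"hand": 0, "tx": 0, "ty": 0, "tz": 0, "wx": 0, "wy": 0, "wz": 0}]}}

```text
clock: 3.65
eef_pos: [448.2, 69.9, 62.4]
tcp_rot: [3.141, 0.0, 2.058]
contact_force: [-0.2, -0.9, 0.4]
opening: 0.002
grasp_force: 0.0
```

Emit:
{"fn": "arm_command", "kwargs": {"deltas": [{"hand": 0, "tx": 0, "ty": -2, "tz": 3, "wx": 0, "wy": 0, "wz": 0}, {"hand": 0, "tx": 0, "ty": 0, "tz": 2.8, "wx": 0, "wy": 0, "wz": 0}, {"hand": 0, "tx": 0, "ty": 0, "tz": 0, "wx": 0, "wy": 0, "wz": 0}, {"hand": 0, "tx": 0, "ty": 0, "tz": 0, "wx": 0, "wy": 0, "wz": 0}]}}

```text
clock: 4.15
eef_pos: [446.2, 69.0, 56.2]
tcp_rot: [-3.142, -0.0, 2.058]
contact_force: [0.6, -0.7, 0.2]
opening: 0.001
grasp_force: 0.0
```

Emit:
{"fn": "arm_command", "kwargs": {"deltas": [{"hand": 0, "tx": -4, "ty": 0, "tz": 0, "wx": 0, "wy": 0, "wz": 0}, {"hand": 0, "tx": -4, "ty": 0, "tz": 0, "wx": 0, "wy": 0, "wz": 0}, {"hand": 0, "tx": -4, "ty": 0, "tz": 0, "wx": 0, "wy": 0, "wz": 0}, {"hand": 0, "tx": -4, "ty": 0, "tz": 0, "wx": 0, "wy": 0, "wz": 0}]}}

```text
clock: 4.65
eef_pos: [453.8, 54.5, 56.2]
tcp_rot: [3.142, 0.0, 2.058]
contact_force: [-0.1, 0.2, -0.2]
opening: 0.001
grasp_force: 0.0
```

Emit:
{"fn": "arm_command", "kwargs": {"deltas": [{"hand": 0, "tx": -4, "ty": 0, "tz": 0, "wx": 0, "wy": 0, "wz": 0}, {"hand": 0, "tx": -4, "ty": 0, "tz": 0, "wx": 0, "wy": 0, "wz": 0}, {"hand": 0, "tx": -4, "ty": 0, "tz": 0, "wx": 0, "wy": 0, "wz": 0}, {"hand": 0, "tx": -4, "ty": 0, "tz": 0, "wx": 0, "wy": 0, "wz": 0}]}}

```text
clock: 5.15
eef_pos: [461.2, 40.6, 56.3]
tcp_rot: [-3.142, -0.0, 2.058]
contact_force: [-1.5, 2.0, 1.6]
opening: -0.002
grasp_force: 1.4
```

```bash
python3 - <<'E'
from h import *
f=imaging.grab_frame("side");a=f["image"][130:270,240:400,::-1]
cv2.imwrite("pics/s3.png",cv2.resize(a,None,fx=4.2,fy=4.2,interpolation=2))
print(r.sense()["contact_force"])
E
```

```text
[-0.46039251 -0.07618517  2.78793264]
```

View pics/s3.png

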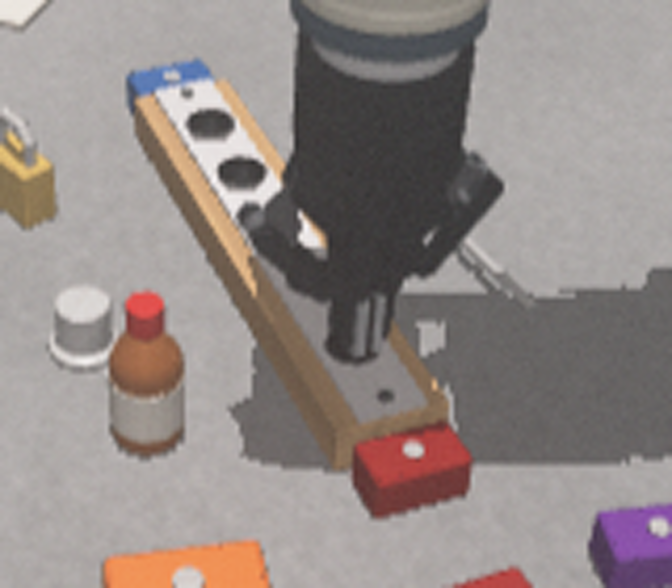

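Fingertips are centred on plug 0 (crop ~(355,350)) and the light upward force (~3 N) shows it being pushed in. Continue along the row.

Emit:
{"fn": "arm_command", "kwargs": {"deltas": [{"hand": 0, "tx": -5, "ty": 0, "tz": 0, "wx": 0, "wy": 0, "wz": 0}, {"hand": 0, "tx": -5, "ty": 0, "tz": 0, "wx": 0, "wy": 0, "wz": 0}, {"hand": 0, "tx": -5, "ty": 0, "tz": 0, "wx": 0, "wy": 0, "wz": 0}, {"hand": 0, "tx": -5, "ty": 0, "tz": 0, "wx": 0, "wy": 0, "wz": 0}, {"hand": 0, "tx": -5, "ty": 0, "tz": 0, "wx": 0, "wy": 0, "wz": 0}, {"hand": 0, "tx": -5, "ty": 0, "tz": 0, "wx": 0, "wy": 0, "wz": 0}]}}

```text
clock: 5.95
eef_pos: [475.3, 13.8, 56.1]
tcp_rot: [-3.142, 0.0, 2.058]
contact_force: [-0.4, -0.3, -0.3]
opening: 0.003
grasp_force: 0.0
```

```bash
python3 - <<'E'
from h import *
f=imaging.grab_frame("side");a=f["image"][130:250,240:400,::-1]
f=imaging.grab_frame("top");b=f["image"][180:300,230:390,::-1]
cv2.imwrite("pics/s4.png",cv2.resize(np.vstack([a,b]),None,fx=2.5,fy=2.5,interpolation=2))
E
```

```text
(no output)
```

View pics/s4.png

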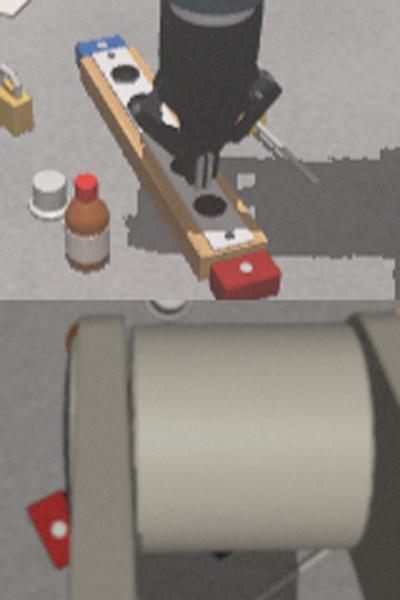

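Plug 0 (crop (210,205)) now sits flush behind the fingers, and the jamb has not moved. Carrying on.

Emit:
{"fn": "arm_command", "kwargs": {"deltas": [{"hand": 0, "tx": -5, "ty": 0, "tz": 0, "wx": 0, "wy": 0, "wz": 0}, {"hand": 0, "tx": -5, "ty": 0, "tz": 0, "wx": 0, "wy": 0, "wz": 0}, {"hand": 0, "tx": -5, "ty": 0, "tz": 0, "wx": 0, "wy": 0, "wz": 0}, {"hand": 0, "tx": -5, "ty": 0, "tz": 0, "wx": 0, "wy": 0, "wz": 0}, {"hand": 0, "tx": -5, "ty": 0, "tz": 0, "wx": 0, "wy": 0, "wz": 0}, {"hand": 0, "tx": -5, "ty": 0, "tz": 0, "wx": 0, "wy": 0, "wz": 0}, {"hand": 0, "tx": -5, "ty": 0, "tz": 0, "wx": 0, "wy": 0, "wz": 0}, {"hand": 0, "tx": -5, "ty": 0, "tz": 0, "wx": 0, "wy": 0, "wz": 0}]}}

```text
clock: 7.05
eef_pos: [494.1, -21.6, 56.1]
tcp_rot: [3.141, 0.0, 2.058]
contact_force: [0.3, -1.2, 0.3]
opening: -0.001
grasp_force: 0.0
```

Emit:
{"fn": "arm_command", "kwargs": {"deltas": [{"hand": 0, "tx": -5, "ty": 0, "tz": 0, "wx": 0, "wy": 0, "wz": 0}, {"hand": 0, "tx": -5, "ty": 0, "tz": 0, "wx": 0, "wy": 0, "wz": 0}, {"hand": 0, "tx": -5, "ty": 0, "tz": 0, "wx": 0, "wy": 0, "wz": 0}, {"hand": 0, "tx": -5, "ty": 0, "tz": 0, "wx": 0, "wy": 0, "wz": 0}, {"hand": 0, "tx": -5, "ty": 0, "tz": 0, "wx": 0, "wy": 0, "wz": 0}, {"hand": 0, "tx": -5, "ty": 0, "tz": 0, "wx": 0, "wy": 0, "wz": 0}, {"hand": 0, "tx": -5, "ty": 0, "tz": 0, "wx": 0, "wy": 0, "wz": 0}, {"hand": 0, "tx": -5, "ty": 0, "tz": 0, "wx": 0, "wy": 0, "wz": 0}]}}

```text
clock: 8.05
eef_pos: [512.9, -56.8, 56.3]
tcp_rot: [3.141, 0.0, 2.058]
contact_force: [-0.8, 2.4, 2.2]
opening: 0.002
grasp_force: 1.3
```

Emit:
{"fn": "arm_command", "kwargs": {"deltas": [{"hand": 0, "tx": -5, "ty": 0, "tz": 0, "wx": 0, "wy": 0, "wz": 0}, {"hand": 0, "tx": -5, "ty": 0, "tz": 0, "wx": 0, "wy": 0, "wz": 0}, {"hand": 0, "tx": -5, "ty": 0, "tz": 0, "wx": 0, "wy": 0, "wz": 0}, {"hand": 0, "tx": -5, "ty": 0, "tz": 0, "wx": 0, "wy": 0, "wz": 0}, {"hand": 0, "tx": -5, "ty": 0, "tz": 0, "wx": 0, "wy": 0, "wz": 0}, {"hand": 0, "tx": -5, "ty": 0, "tz": 0, "wx": 0, "wy": 0, "wz": 0}, {"hand": 0, "tx": -5, "ty": 0, "tz": 0, "wx": 0, "wy": 0, "wz": 0}, {"hand": 0, "tx": -5, "ty": 0, "tz": 0, "wx": 0, "wy": 0, "wz": 0}]}}

```text
clock: 9.05
eef_pos: [531.2, -91.9, 56.2]
tcp_rot: [-3.141, -0.0, 2.058]
contact_force: [0.1, 2.0, 2.5]
opening: -0.001
grasp_force: 1.2
```

Emit:
{"fn": "arm_command", "kwargs": {"deltas": [{"hand": 0, "tx": -5, "ty": 0, "tz": 0, "wx": 0, "wy": 0, "wz": 0}, {"hand": 0, "tx": -5, "ty": 0, "tz": 0, "wx": 0, "wy": 0, "wz": 0}, {"hand": 0, "tx": -5, "ty": 0, "tz": 0, "wx": 0, "wy": 0, "wz": 0}, {"hand": 0, "tx": -5, "ty": 0, "tz": 0, "wx": 0, "wy": 0, "wz": 0}, {"hand": 0, "tx": -5, "ty": 0, "tz": 0, "wx": 0, "wy": 0, "wz": 0}, {"hand": 0, "tx": -5, "ty": 0, "tz": 0, "wx": 0, "wy": 0, "wz": 0}, {"hand": 0, "tx": -5, "ty": 0, "tz": 0, "wx": 0, "wy": 0, "wz": 0}, {"hand": 0, "tx": -5, "ty": 0, "tz": 0, "wx": 0, "wy": 0, "wz": 0}]}}

```text
clock: 10.05
eef_pos: [549.7, -127.1, 56.1]
tcp_rot: [-3.141, -0.001, 2.057]
contact_force: [-3.0, 8.2, 3.6]
opening: 0.003
grasp_force: 3.9
```

Emit:
{"fn": "arm_command", "kwargs": {"deltas": [{"hand": 0, "tx": -5, "ty": 0, "tz": 0, "wx": 0, "wy": 0, "wz": 0}, {"hand": 0, "tx": -5, "ty": 0, "tz": 0, "wx": 0, "wy": 0, "wz": 0}, {"hand": 0, "tx": -5, "ty": 0, "tz": 0, "wx": 0, "wy": 0, "wz": 0}, {"hand": 0, "tx": -5, "ty": 0, "tz": 0, "wx": 0, "wy": 0, "wz": 0}, {"hand": 0, "tx": -5, "ty": 0, "tz": 0, "wx": 0, "wy": 0, "wz": 0}, {"hand": 0, "tx": 0, "ty": 0, "tz": 0, "wx": 0, "wy": 0, "wz": 0}]}}

```text
clock: 10.8
eef_pos: [562.1, -149.8, 56.2]
tcp_rot: [3.141, 0.001, 2.058]
contact_force: [0.3, 0.4, 1.3]
opening: 0.002
grasp_force: 0.4
```

```bash
python3 - <<'E'
from h import *
f=imaging.grab_frame("side");a=f["image"][130:260,240:400,::-1]
cv2.imwrite("pics/s5.png",cv2.resize(a,None,fx=4.5,fy=4.5,interpolation=2))
E
```

```text
(no output)
```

View pics/s5.png

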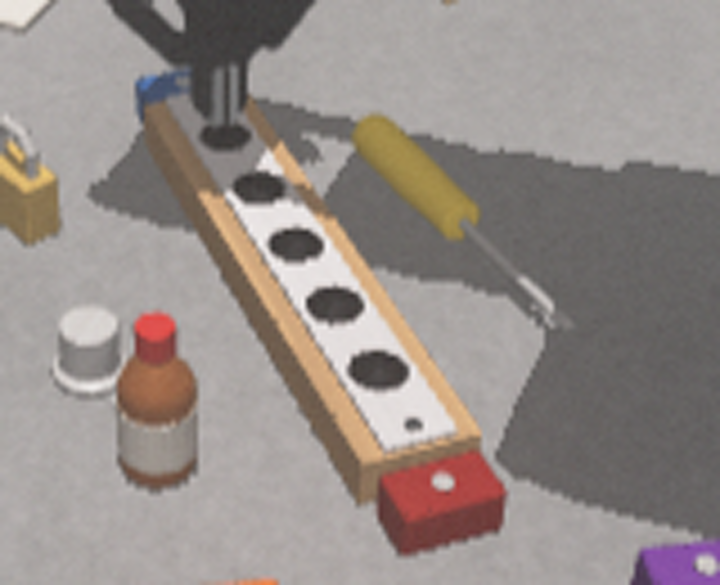

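All five plugs look flush (crop (380,370), (335,305), (296,245), (259,187), (225,137)), with bystanders untouched. I'll lift a little, still low, and verify.

Emit:
{"fn": "arm_command", "kwargs": {"deltas": [{"hand": 0, "tx": -4, "ty": 0, "tz": 0, "wx": 0, "wy": 0, "wz": 0}, {"hand": 0, "tx": -4, "ty": 0, "tz": 0, "wx": 0, "wy": 0, "wz": 0}, {"hand": 0, "tx": 0, "ty": 0, "tz": -15, "wx": 0, "wy": 0, "wz": 0}, {"hand": 0, "tx": 0, "ty": 0, "tz": -25, "wx": 0, "wy": 0, "wz": 0}, {"hand": 0, "tx": 0, "ty": 0, "tz": 0, "wx": 0, "wy": 0, "wz": 0}]}}

```text
clock: 11.48
eef_pos: [567.0, -156.7, 98.7]
tcp_rot: [3.139, 0.003, 2.058]
contact_force: [-0.4, 0.7, -0.7]
opening: -0.002
grasp_force: 0.0
```

```bash
python3 - <<'E'
from h import *
f=imaging.grab_frame("side");o=np.load("side.npz")["image"]
L=[cv2.resize(np.ascontiguousarray(x[140:240,265:350,::-1]),None,fx=4.5,fy=4.5,interpolation=2) for x in(o,f["image"])]
cv2.imwrite("pics/s6.png",np.hstack(L))
E
```

```text
(no output)
```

View pics/s6.png

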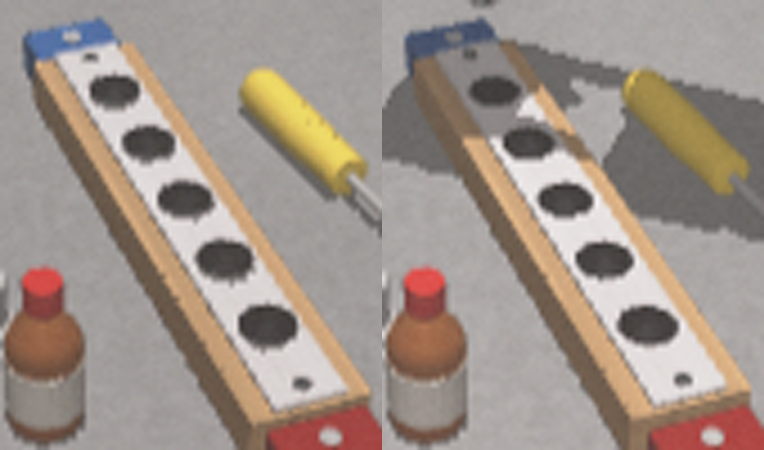

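In the before/after pair, all five domes on the right have lost their shadows and sit flush, including the last at (494,92). The jamb and bystanders are in place. Lift clear and hand in.

Emit:
{"fn": "arm_command", "kwargs": {"deltas": [{"hand": 0, "tx": 0, "ty": 0, "tz": -40, "wx": 0, "wy": 0, "wz": 0}, {"hand": 0, "tx": 0, "ty": 0, "tz": -40, "wx": 0, "wy": 0, "wz": 0}, {"hand": 0, "tx": 0, "ty": 0, "tz": 0, "wx": 0, "wy": 0, "wz": 0}, {"hand": 0, "tx": 0, "ty": 0, "tz": 0, "wx": 0, "wy": 0, "wz": 0}]}}

```text
clock: 12.02
eef_pos: [564.9, -156.2, 175.4]
tcp_rot: [-3.141, -0.001, 2.058]
contact_force: [0.6, 0.2, 0.1]
opening: 0.004
grasp_force: 0.0
```

```bash
python3 -c "
from h import *
print(r.sign_off())"
```

```text
the job is handed in; nothing more can be done
None
```

I pressed all five plugs in order from the red-stop end in one low pass and handed the job in at about 12 s; the final pictures show every plug flush and the jamb, oil bottle and screwdriver where they started, but sign-off returned no verdict.

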